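# Hang the dipper in the notch of the tub's lip

## Robot

A 6-joint arm with a two-finger parallel gripper is mounted at the origin on the work surface. World frame = base frame: x ahead of the robot, y to its left, z up, the work surface at z = 0. Lengths are in m, angles in degrees, forces in N, time in s.
With the tool pointing down it reaches from about 0.375 to 0.9 m from the base axis. Payload 3.1 kg.
Tool frame: the origin (TCP) lies on the centre line of the jaws, within the pads' length; the fingertips stand 14 mm ahead of it and the grasp point (between the pads) lies 5 mm behind it; z points along the fingers, y is the line along which they close (so a half turn about z gives the same grasp; the last joint's range is limited). The gripper opens to 85 mm and grips with 20 to 120 N. Pads are 22 mm wide; open, the fingers measure 114 mm over their backs; the gripper's body (76 mm by 85 mm) begins 54 mm behind the grasp point. The pads swing forward as they close: fully open they stand 13 mm farther back than shut.
Start: joints at [-86.373, 30.224, 82.088, -0, 67.689, -10.227], TCP at [0.15, -0.607, 0.245] pointing down, gripper open.
Joint ranges: [-176.69, 176.69], [-43.24, 126.21], [12.49, 139.97], [-82, 262], [0, 151.66], [-163.58, 163.58]. Speed limits (degrees/s): [159.86, 159.86, 180, 180, 180, 180].

## Interface

Orientations are given as a 3x3 rotation matrix whose columns are the frame's x, y, z axes.
In Python, from cell import monitor, cams, order gives the robot as it stands.
- The arm moves only by the shell command python3 -m crank 'ROWS'. ROWS is JSON, a list of rows, each a list of 7 numbers: the shift along the tool's x, y, z in units of 25 mm (1.0 is 25 mm), then the turn, a rotation vector about the tool's x, y, z in rad, then the finger opening in mm, from 0 to 85.4. In form: [[dx, dy, dz, wx, wy, wz, hand], ...]. A call has 1 to 10 rows; each row is the pose to reach, as a shift and turn from the pose commanded when the call began, along the tool's axes at that moment; what a row does not reach only later rows make up. A row lasts 1/8 s, in which the tool goes at most 62.5 mm and 10.7 degrees, less where a joint would pass 70% of its speed; a pose out of reach is approached as far as the arm can. A call with a gripper value outside its range is refused whole. The fingers move at their own pace and stop on an object; the grip force is fixed at half the most. Time passes only in rows, so rows that repeat a pose let the fingers close. It gives the time, the measured TCP pose, the force, the opening and the grip force at its end, in the units of the state.
- monitor.sense(): the state, without advancing time (a new reading comes with each control period).
- cams.get_image(name): name is "side" or "top"; returns a dict with "frame" (480x640x3 uint8, red, green, blue), "mtx" (3x3 intrinsics, pixels), "D" ([k1, k2, p1, p2, k3] as OpenCV has them; the pictures are not rectified), "world_from_camera" (4x4, takes a point from camera to world coordinates). Camera axes: x right, y down, z forward; pixel columns grow to the right and rows downward; lengths in m; the calibration is good to about 2 mm. A picture is of the moment at which its call begins. There is no depth.
- order.job_done(): hands the job in; it is judged then, once.
The state is a dict: "t": time; "qpos": joint angles; "joint_vel": joint speeds; "joint_efforts": joint torques, N m; "ee_pos": TCP position; "eef_rot": TCP orientation; "wrist_force": force on the tool from outside, world axes, zero at the start; "moment": the same for the moment, N m; "grip_width": finger opening in m; "grasp_force": force on a finger pad.
Only numpy, scipy, OpenCV 4.12 (cv2) and the standard library are available. Lean on these libraries where they do the work, as an engineer would, in place of code of your own. Each camera call takes 0.05 s, during which the arm holds its last target. There are 200 camera calls.

## Task

Pick up the dipper that stands on the bench and hang it by its own hook on the outside of the tub's far lip, seated fully home in the single notch of the lip guard so that it cannot slide sideways. Seat it while you still hold it, do not drop it in, and be gentle: never load the tub with more than about 25 N through the dipper. Then let go, leave it hanging upright and still, and leave the core, the jar and the ring where they are.

Things in the scene. Friction and masses are not known exactly. Their poses are not given: they have to be found in the camera images.
- bin: Open steel tub, fixed, 140 (x) x 220 (y) x 120 (z) mm, walls 4 mm; origin: centre of its underside; +x points away from the robot, give or take its yaw, to the far lip. On that lip is clipped an aluminium guard, 8 mm thick (x), 150 mm long, flat top 140 mm above the bench (bare lip: 120), with one notch in mid-length, 18 mm wide, 12 mm deep (floor at 128), its mouth's corners rounded, 4 mm.
- lip (a point): Point fixed on the tub, tub axes: middle of the far lip's length, mid-way through the guard's thickness, at the guard's top (tub 68, 0, 140 mm). The guard is clipped on off-centre: its notch is up to 30 mm from this point along tub +y or -y, where is not measured: see it or feel for it. The guard always covers 45 mm either side of this point and does not shift under 25 N.
- grip (a point): Centre of the dipper's wooden grip, a block 24 (x) x 22 (y) x 60 (z) mm on top of the stem, 170 mm above the cup's underside. Dipper axes: z up, hook on the -x side, cup on the +x side. Pinch it across y. The dipper is loose, about 0.22 kg (varies), 200 mm tall, and starts standing upright on its cup.
- hook (a point): Point on the dipper's steel hook, dipper axes: mid-throat, on the crown's underside, 112 mm above the cup's underside, 9 mm to the -x side of the grip's centre. Hook 14 mm wide (y); throat from stem to tip 13 mm (x); the 4 mm thick tip reaches 22 mm below this point. Fully home it is on the notch's floor, 12 mm below the guard's top, the throat astride the guard.
- cup (a point): Centre of the dipper's steel cup (52 mm diameter, 45 mm high), half-way up, in the dipper's axes; 28.5 mm to the +x side of the stem's axis and 22.5 mm above the dipper's underside. When hung, the cup is outside the tub, beyond the far lip.
- core_mid (a point): Bystander: upright soil core, cylinder 62 mm diameter, 80 mm high; point at its centre. Loose.
- jar_mid (a point): Bystander: closed blue jar with white cap, 68 mm diameter, 85 mm high; point half-way up. Loose.
- ring_mid (a point): Bystander: steel cutting ring, 64 mm diameter, 20 mm high, lying flat; point at its centre. Loose.
Not all that is in view belongs to the job. Of the things that look like the part that bears grip, the largest one is meant.

How it is judged:
By the outcome, as a careful person would: the job done as asked, in the order asked, and still so for the second after the job is handed in, with the robot touching nothing.
It also fails if it takes over 64 s, if anything falls off the work surface, if the arm or the gripper's body presses on something with over 40 N, if the wrist force passes 120 N, or if a joint passes its speed limit or range.

## Working session

There is one attempt and no reset: what is moved stays moved. The work goes in short steps, Python scripts to look and compute and a shell command to move; the robot and the scene stay as the last step left them, time stands still between calls to the robot, and variables do not carry over. Pictures are saved under pics/ and viewed, at most 10 in all, crops included, and the job is handed in when it is done.

```bash
mkdir -p pics; cat > h.py <<'E'
import numpy as np, cv2
from cell import monitor, cams, order
def shot(n):
    d=cams.get_image(n); return {k:np.array(v) for k,v in d.items()}
def save(im,p): cv2.imwrite('pics/'+p,im[:,:,::-1])
def ray(d,px):
    u=cv2.undistortPoints(np.array([[px]],float),d['mtx'],d['D'])[0,0]
    T=d['world_from_camera']; return T[:3,3],T[:3,:3]@np.array([u[0],u[1],1.])
def onz(d,px,z):
    o,r=ray(d,px); return o+r*(z-o[2])/r[2]
def two(d1,p1,d2,p2):
    o1,r1=ray(d1,p1);o2,r2=ray(d2,p2);r1/=np.linalg.norm(r1);r2/=np.linalg.norm(r2)
    s=np.linalg.lstsq(np.c_[r1,-r2],o2-o1,rcond=None)[0]
    a=o1+s[0]*r1;b=o2+s[1]*r2; return (a+b)/2,np.linalg.norm(a-b)
def proj(d,P):
    T=np.linalg.inv(d['world_from_camera']); return cv2.projectPoints(np.array([P],float),cv2.Rodrigues(T[:3,:3])[0],T[:3,3],d['mtx'],d['D'])[0].reshape(2)
E
python3 - <<'E'
from h import *
import pickle
D={}
for n in('top','side'):
    D[n]=shot(n); save(D[n]['frame'],n+'0.png'); print(n,D[n]['world_from_camera'].round(3).tolist(),D[n]['mtx'].round(0).tolist())
pickle.dump(D,open('D0.pkl','wb'))
s=monitor.sense();print(s['t'],np.round(s['eef_rot'],3),s['grip_width'])
E
```

```text
top [[-0.013, -0.993, 0.114, 0.453], [-1.0, 0.012, -0.006, 0.02], [0.005, -0.114, -0.993, 1.031], [0.0, 0.0, 0.0, 1.0]] [[584.0, 0.0, 326.0], [0.0, 584.0, 230.0], [0.0, 0.0, 1.0]]
side [[-0.764, -0.446, 0.466, 0.075], [-0.645, 0.547, -0.534, 0.568], [-0.017, -0.709, -0.705, 0.846], [0.0, 0.0, 0.0, 1.0]] [[585.0, 0.0, 305.0], [0.0, 585.0, 229.0], [0.0, 0.0, 1.0]]
0.1 [[ 0.971  0.239 -0.   ]
 [ 0.239 -0.971  0.002]
 [ 0.    -0.002 -1.   ]] 0.08533731831000717
```

View pics/top0.png

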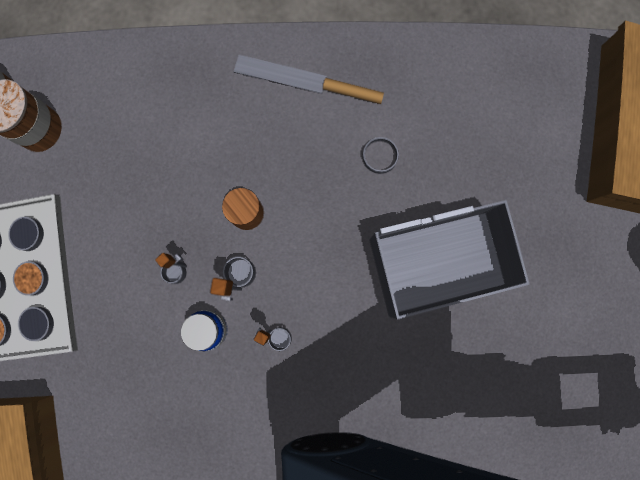

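View pics/side0.png

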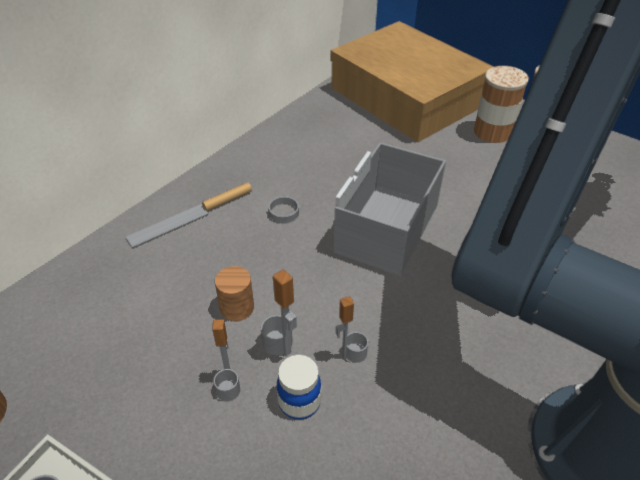

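The top view shows the tub at (450,260), with the guard along its upper edge from (380,230) to (475,208) and the notch near (426,220). The ring is at (380,155), the core at (241,207) and the jar at (202,331).
Dipper candidates by grip pixel in the top view: (220,287), (165,260) and (262,338). In the side view they are (284,288), (219,333) and (346,310). The largest is (220,287) top / (284,288) side, so I'll check it in one close crop.

```bash
python3 - <<'E'
from h import *
import pickle
D=pickle.load(open('D0.pkl','rb'))
t=D['top']['frame'];s=D['side']['frame']
a=cv2.resize(t[190:360,140:310],None,fx=2.3,fy=2.3,interpolation=2)
a2=cv2.resize(t[190:290,360:530],None,fx=2.3,fy=2.3,interpolation=2)
b=cv2.resize(s[250:420,200:370],None,fx=2.3,fy=2.3,interpolation=2)
b2=cv2.resize(s[140:240,320:490],None,fx=2.3,fy=2.3,interpolation=2)
save(np.vstack([np.hstack([a,b]),np.hstack([a2,b2])])[:600],'crop0.png')
for n in D:
    f=D[n]['frame']; h=cv2.cvtColor(f,cv2.COLOR_RGB2HSV)
    m=cv2.inRange(h,(4,130,60),(14,255,255)); 
    k,l,st,c=cv2.connectedComponentsWithStats(m)
    for i in range(1,k):
        if st[i,4]>50: 
            cn=cv2.findContours((l==i).astype('uint8'),0,1)[0][0]; print(n,'org',c[i].round(1),st[i],cv2.approxPolyDP(cn,3,True).reshape(-1,2).tolist() if st[i,4]<1500 else '')
    m=cv2.inRange(f,(200,200,200),(255,255,255))
    k,l,st,c=cv2.connectedComponentsWithStats(m)
    for i in range(1,k):
        if st[i,4]>40: print(n,'white',c[i].round(1),st[i],cv2.boxPoints(cv2.minAreaRect(np.argwhere(l==i)[:,::-1].astype('float32'))).round(1).tolist())
E
```

```text
top org [ 12.1 133.8] [  3 130  19   8  93] [[3, 133], [10, 137], [21, 135], [14, 130]]
top org [ 37.4 147.2] [ 29 143  18   8  89] [[29, 146], [34, 150], [46, 148], [37, 143]]
top org [241.4 207.3] [ 222  188   39   40 1149] [[230, 191], [223, 201], [225, 216], [233, 223], [255, 226], [260, 221], [254, 194], [243, 188]]
top org [162.2 259.6] [156 253  14  14 112] [[163, 253], [156, 259], [161, 266], [169, 260]]
top org [ 27.6 278. ] [ 15 264  26  29 620] [[23, 264], [15, 274], [15, 283], [23, 292], [34, 291], [40, 283], [39, 270]]
top org [218.6 286.3] [211 278  16  17 228] [[214, 278], [211, 292], [224, 294], [226, 280]]
top org [  1.2 329.6] [  0 320   4  20  59] [[0, 320], [0, 339]]
top org [260.6 337.8] [254 331  14  14 119] [[259, 331], [254, 340], [263, 344], [267, 336]]
side org [502.   95.8] [483  83  40  22 417] [[483, 92], [491, 101], [508, 104], [516, 102], [522, 90], [503, 91], [500, 95], [500, 91], [485, 83]]
side org [492.5 131.5] [475 118  38  23 406] [[475, 131], [485, 139], [502, 140], [512, 125], [496, 128], [478, 118]]
side org [234.5 292.5] [ 216  268   37   52 1
[... 323 characters left out ...]
], [351, 319]]
side org [219.2 331.7] [213 320  13  25 270] [[214, 320], [216, 343], [225, 344], [223, 320]]
side org [  1.8 405.3] [  0 395   6  24  79] [[1, 395], [0, 418], [5, 406]]
side white [362.2 161. ] [356 152  14  19  60] [[355.1000061035156, 169.39999389648438], [367.3999938964844, 150.89999389648438], [369.5, 152.3000030517578], [357.20001220703125, 170.8000030517578]]
side white [344.  187.1] [337 178  15  19  67] [[336.3999938964844, 195.60000610351562], [349.3999938964844, 176.89999389648438], [351.70001220703125, 178.5], [338.79998779296875, 197.1999969482422]]
side white [298.1 371.8] [ 280  355   38   34 1001] [[280.0, 355.0], [317.0, 355.0], [317.0, 388.0], [280.0, 388.0]]
```

View pics/crop0.png

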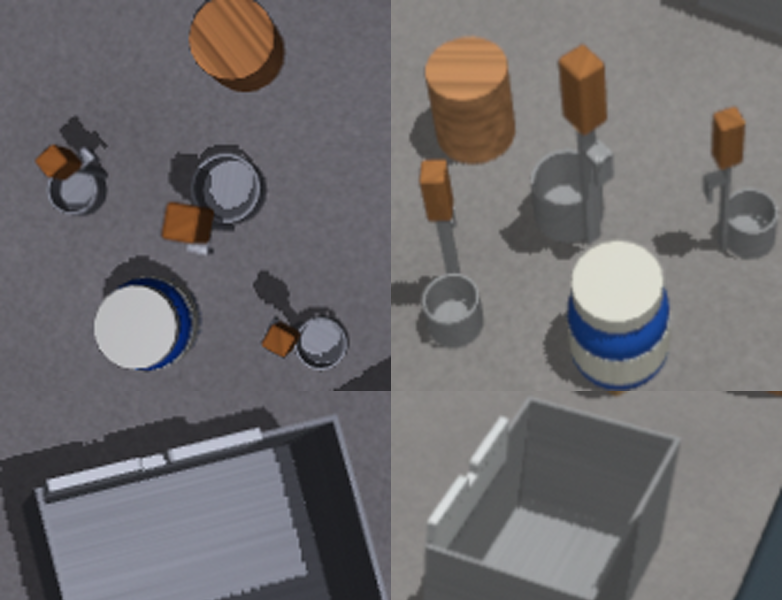

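The crop confirms it: the large dipper's grip is at top (218.6,286), its cup ring at (239,271), and its hook on the jar side at about (227,298). The notch gap is near top (427,220) and side (353,174).

```bash
python3 - <<'E'
from h import *
import pickle
D=pickle.load(open('D0.pkl','rb'));T=D['top'];S=D['side']
g=[(214,278),(211,292),(224,294),(226,280)]
P=np.array([onz(T,p,.2)[:2] for p in g]);print('grip top',P.round(4).tolist(),P.mean(0))
print('grip top-two',two(T,(218.6,286.3),S,(283,276)))
c=onz(T,(239.1,271.3),.045);print('cup',c)
d=c[:2]-P.mean(0);print('yaw',np.degrees(np.arctan2(d[1],d[0])),np.linalg.norm(d))
for e in range(4):
    v=P[(e+1)%4]-P[e];print(np.degrees(np.arctan2(v[1],v[0])),np.linalg.norm(v))
f=T['frame'];m=cv2.inRange(f,(165,165,165),(255,255,255))
m[:195]=0;m[240:]=0;m[:,:370]=0
k,l,st,cc=cv2.connectedComponentsWithStats(m)
for i in range(1,k):
    if st[i,4]>20:
        b=cv2.boxPoints(cv2.minAreaRect(np.argwhere(l==i)[:,::-1].astype('float32')));print('top',st[i],b.tolist(),[onz(T,p,.14)[:2].round(4).tolist() for p in b])
for b in ([355.1,169.4],[367.4,150.9],[369.5,152.3],[357.2,170.8],[336.4,195.6],[349.4,176.9],[351.7,178.5],[338.8,197.2]): print('side',onz(S,b,.14)[:2].round(4))
# bin corners rim z .12, top view
for p in ((376.5,235),(505,202),(527,283),(398,318)): print('bin',onz(T,p,.12)[:2].round(4))
print('jar',onz(T,(199,331.5),.085),two(T,(199,331.5),S,(298.1,371.8)),'core',onz(T,(240.5,207),.08))
E
```

```text
grip top [[0.4802, 0.1761], [0.4602, 0.1804], [0.4573, 0.1616], [0.4772, 0.1588]] [0.46870965 0.16920957]
grip top-two (array([0.46780709, 0.16988704, 0.19494931]), np.float64(0.001412556799481473))
cup [0.49633353 0.16222982 0.045     ]
yaw -14.180182076795061 0.028492036178981585
167.89093752457083 0.02040986193714795
-98.92500040736039 0.01899219857202324
-8.167658628396403 0.02013125351802358
80.2645595124395 0.017594228694192977
top [435 207  39  13 174] [[434.058837890625, 215.23532104492188], [472.176513671875, 205.70590209960938], [473.2353515625, 209.94119262695312], [435.11767578125, 219.47061157226562]] [[0.5752, -0.1533], [0.5896, -0.2144], [0.5829, -0.2158], [0.5685, -0.1547]]
top [381 219  40  14 187] [[380.5882568359375, 228.3529815673828], [419.41180419921875, 218.64710998535156], [420.52947998046875, 223.11769104003906], [381.7059326171875, 232.8235626220703]] [[0.5557, -0.0694], [0.5701, -0.1301], [0.5631, -0.1317], [0.5487, -0.0709]]
top [422 218  10   6  41] [[421.2941589355469, 219.17648315429688], [430.2353210449219, 216.94119262695312], [431.2353210449219, 220.94119262695312], [422.2941589355469, 223.17648315429688]] [[0.5692, -0.133], [0.5726, -0.1472], [0.5663, -0.1485], [0.563, -0.1344]]
side [ 0.571  -0.1495]
side [ 0.5865 -0.2106]
side [ 0.5807 -0.2095]
side [ 0.5654 -0.1486]
side [ 0.5525 -0.0682]
side [ 0.566 -0.125]
side [ 0.5599 -0.124 ]
side [ 0.5464 -0.0675]
bin [ 0.5476 -0.0647]
bin [ 0.5983 -0.2743]
bin [ 0.4675 -0.3048]
bin [ 0.4173 -0.0957]
jar [0.39734669 0.22227335 0.085     ] (array([0.39640872, 0.2235594 , 0.07728236]), np.float64(0.0012101730527897393)) core [0.60095083 0.1552402  0.08      ]
```

```bash
python3 -m crank '[[1,-0.7,0,0,0,0,60],[3,-2.2,0,0,0,0,60],[5,-3.7,0,0,0,0,60],[7,-5.1,0,0,0,0,60],[9,-6.6,0,0,0,0,60],[11,-8.1,0,0,0,0,60],[13,-9.5,0,0,0,0,60],[14.5,-10.6,0,0,0,0,60],[15,-11,0,0,0,0,60],[15,-11,0,0,0,0,60]]'; python3 - <<'E'
from h import *
s=monitor.sense();p=np.array(s['ee_pos']);R=np.array(s['eef_rot']);print(R.round(3),R.T@(np.array([.468,.1695,.26])-p)/.025)
E
```

```text
t: 1.35
ee_pos: [0.448, -0.2495, 0.2451]
eef_rot: [[0.97, 0.241, -0.001], [0.241, -0.97, -0.0], [-0.001, -0.0, -1.0]]
wrist_force: [0.2, -0.7, 0.3]
grip_width: 0.0599
grasp_force: 0.0
[[ 0.97   0.241 -0.001]
 [ 0.241 -0.97  -0.   ]
 [-0.001 -0.    -1.   ]] [  4.823885   -16.07187866  -0.59876996]
```

```bash
python3 -m crank '[[0.3,-1,-0.1,0,0,0.03,60],[0.8,-2.8,-0.3,0,0,0.08,60],[1.4,-4.8,-0.6,0,0,0.14,60],[2,-6.8,-0.6,0,0,0.2,60],[2.6,-8.8,-0.6,0,0,0.26,60],[3.2,-10.8,-0.6,0,0,0.32,60],[3.9,-13,-0.6,0,0,0.38,60],[4.4,-14.8,-0.6,0,0,0.43,60],[4.8,-16.05,-0.6,0,0,0.43,60],[4.8,-16.05,-0.6,0,0,0.43,60]]'; python3 - <<'E'
from h import *
s=monitor.sense();p=np.array(s['ee_pos']);R=np.array(s['eef_rot']);print(R.round(3),R.T@(np.array([.468,.1695,.167])-p)/.025)
a=shot('top')['frame'][190:360,140:310];b=shot('side')['frame'][210:380,200:370]
save(np.hstack([cv2.resize(i,None,fx=2.3,fy=2.3,interpolation=2) for i in(a,b)]),'pre.png')
E
```

```text
t: 2.6
ee_pos: [0.4689, 0.1684, 0.2602]
eef_rot: [[0.983, -0.186, 0.0], [-0.186, -0.983, -0.0], [0.0, 0.0, -1.0]]
wrist_force: [-0.5, 0.2, -0.1]
grip_width: 0.0597
grasp_force: 0.0
[[ 0.983 -0.186  0.   ]
 [-0.186 -0.983 -0.   ]
 [ 0.     0.    -1.   ]] [-0.04372173 -0.03993817  3.72739567]
```

View pics/pre.png

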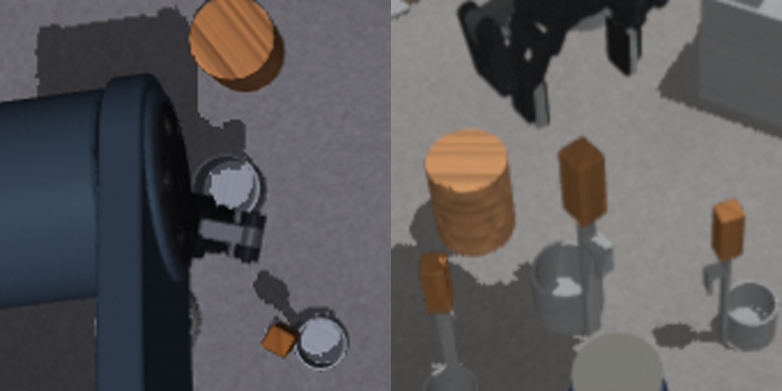

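The close look shows the fingers' midpoint (crop about 582,90) straight above the grip top (crop 583,145), and the core and jar are clear of the fingers. I'll descend and close.

```bash
python3 -m crank '[[0,0,0.6,0,0,0,60],[0,0,1.4,0,0,0,60],[0,0,2.2,0,0,0,60],[0,0,3,0,0,0,60],[0,0,3.5,0,0,0,60],[0,0,3.7,0,0,0,60],[0,0,3.7,0,0,0,45],[0,0,3.7,0,0,0,35],[0,0,3.7,0,0,0,28],[0,0,3.7,0,0,0,25]]'; python3 - <<'E'
from h import *
a=shot('side')['frame'][210:380,200:370]
save(cv2.resize(a,None,fx=3,fy=3,interpolation=2),'pre2.png')
E
```

```text
t: 3.95
ee_pos: [0.4685, 0.1685, 0.1682]
eef_rot: [[0.982, -0.187, 0.001], [-0.187, -0.982, 0.0], [0.001, -0.0, -1.0]]
wrist_force: [-0.0, -0.7, 0.5]
grip_width: 0.0252
grasp_force: 0.1
```

View pics/pre2.png

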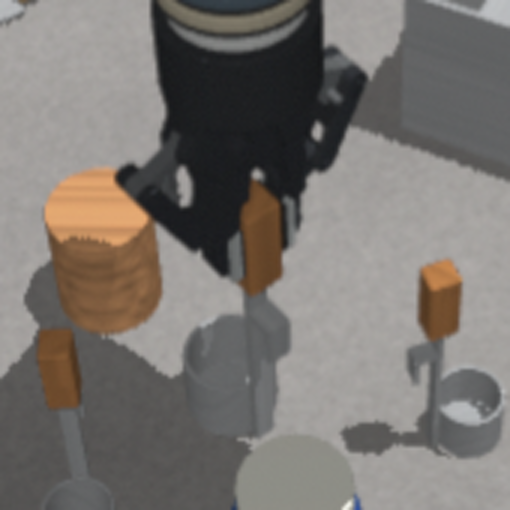

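The grip block (crop 262,240) sits between the two pads. I'll close on it and lift.

```bash
python3 -m crank '[[0,0,0,0,0,0,22],[0,0,0,0,0,0,18],[0,0,0,0,0,0,10],[0,0,0,0,0,0,10],[0,0,0,0,0,0,10],[0,0,0,0,0,0,10]]'; python3 -m crank '[[0,0,-0.3,0,0,0,10],[0,0,-0.9,0,0,0,10],[0,0,-1.6,0,0,0,10],[0,0,-2.4,0,0,0,10],[0,0,-3.2,0,0,0,10],[0,0,-4,0,0,0,10],[0,0,-4.8,0,0,0,10],[0,0,-5.4,0,0,0,10],[0,0,-5.6,0,0,0,10],[0,0,-5.6,0,0,0,10]]'
python3 - <<'E'
from h import *
s=monitor.sense();p=np.array(s['ee_pos']);R=np.array(s['eef_rot']);print(R.round(3),R.T@(np.array([.582,-.139,.306])-p)/.025)
E
```

```text
t: 4.75
ee_pos: [0.4687, 0.1686, 0.1681]
eef_rot: [[0.982, -0.187, 0.001], [-0.187, -0.982, 0.001], [0.001, -0.001, -1.0]]
wrist_force: [-1.4, 2.6, 5.4]
grip_width: 0.0209
grasp_force: 59.3
t: 6.0
ee_pos: [0.4679, 0.168, 0.3074]
eef_rot: [[0.982, -0.187, -0.001], [-0.187, -0.982, -0.001], [-0.001, 0.001, -1.0]]
wrist_force: [-0.0, -0.9, -1.8]
grip_width: 0.0214
grasp_force: 58.8
[[ 0.982 -0.187 -0.001]
 [-0.187 -0.982 -0.001]
 [-0.001  0.001 -1.   ]] [ 6.78367997 11.20933618  0.05774498]
```

```bash
python3 -m crank '[[0.2,0.4,-0.4,0,0,-0.02,10],[0.8,1.4,-0.9,0,0,-0.06,10],[1.7,2.8,-1.1,0,0,-0.12,10],[2.7,4.4,-1.1,0,0,-0.18,10],[3.7,6,-1.1,0,0,-0.24,10],[4.7,7.6,-1.1,0,0,-0.3,10],[5.7,9.2,-1.1,0,0,-0.36,10],[6.5,10.4,-1.1,0,0,-0.42,10],[6.9,11,-1.1,0,0,-0.42,10],[6.9,11,-1.1,0,0,-0.42,10]]'
python3 -m crank '[[0,0,0.4,0,0,0,10],[0,0,1.1,0,0,0,10],[0,0,1.9,0,0,0,10],[0,0,2.6,0,0,0,10],[0,0,3.1,0,0,0,10],[0,0,3.4,0,0,0,10],[0,0,3.4,0,0,0,10],[0,0,3.4,0,0,0,10]]'
python3 - <<'E'
from h import *
import pickle
s=monitor.sense();print(np.array(s['eef_rot']).round(3))
D={n:shot(n) for n in('top','side')};pickle.dump(D,open('D1.pkl','wb'))
a=D['top']['frame'][160:320,330:490];b=D['side']['frame'][80:240,280:440]
save(np.hstack([cv2.resize(i,None,fx=2.5,fy=2.5,interpolation=2) for i in(a,b)]),'hov.png')
E
```

```text
t: 7.25
ee_pos: [0.5861, -0.1345, 0.3342]
eef_rot: [[0.974, 0.228, -0.002], [0.228, -0.974, 0.001], [-0.002, -0.002, -1.0]]
wrist_force: [0.4, 0.7, -1.4]
grip_width: 0.0214
grasp_force: 59.2
t: 8.25
ee_pos: [0.5868, -0.1342, 0.2509]
eef_rot: [[0.973, 0.23, 0.001], [0.23, -0.973, -0.0], [0.001, 0.001, -1.0]]
wrist_force: [0.4, -0.0, -2.5]
grip_width: 0.0215
grasp_force: 59.1
[[ 0.973  0.23   0.001]
 [ 0.23  -0.973 -0.   ]
 [ 0.001  0.001 -1.   ]]
```

View pics/hov.png

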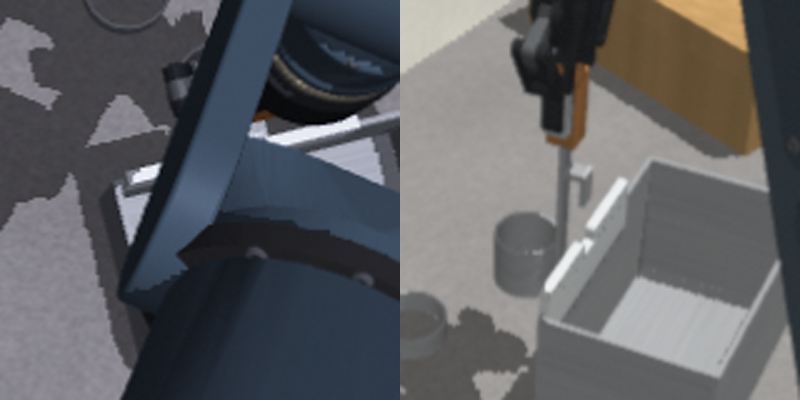

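```bash
python3 - <<'E'
from h import *
import pickle
D=pickle.load(open('D1.pkl','rb'));S=D['side'];s=monitor.sense();p=np.array(s['ee_pos']);R=np.array(s['eef_rot'])
x=R[:,0];y=-R[:,1];k=5;x0,y0=325,115
im=cv2.resize(S['frame'][y0:y0+100,x0:x0+90],None,fx=k,fy=k,interpolation=cv2.INTER_CUBIC)
b=np.array([*p[:2],p[2]-.1681])
pts={}
for nm,dx,dz in(('tip',-19.5,90),('crown',-19.5,116),('tipi',-15.5,90)):
  for sy in(-7,7): pts[nm+str(sy)]=b+x*dx/1000+y*sy/1000+np.array([0,0,dz/1000])
for n,P in pts.items():
    q=proj(S,P);print(n,q.round(1));cv2.circle(im,tuple(np.int32(((q-[x0,y0]+.5)*k))),2,(255,0,0),-1)
g=S['frame'].astype(int).sum(2)//3
save(im,'hook.png')
E
```

```text
tip-7 [355.3 156.9]
tip7 [352.3 161.2]
crown-7 [356.  145.5]
crown7 [352.9 149.8]
tipi-7 [353.3 156.3]
tipi7 [350.3 160.6]
```

View pics/hook.png

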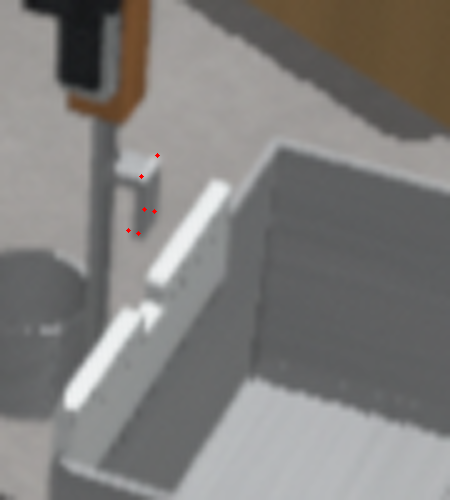

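The overlay shows the robot's predicted hook corners landing within about 1 px of the real hook (crop 140-158,155-237). The notch floor shows bright near crop (150,312). The side camera therefore agrees with the robot, and I'll take the notch position from it.

```bash
python3 - <<'E'
from h import *
import pickle
S=pickle.load(open('D1.pkl','rb'))['side']
g=cv2.cvtColor(S['frame'],cv2.COLOR_RGB2GRAY).astype('float32')
C=np.array([.5665,-.139]);u=np.array([-.23,.973]);w=np.array([.973,.23])
pr=lambda a,b,z:cv2.remap(g,*[np.float32([[v]]) for v in proj(S,[*(C+u*a+w*b),z])],1)[0,0]
print('along', [(a,int(pr(a/1000,0,.14))) for a in list(range(-82,-66,2))+list(range(-24,26,2))+list(range(66,84,2))])
for a in(-.05,-.03,.03,.05): print('across',a,[(b,int(pr(a,b/1000,.14))) for b in range(-10,11)])
print('floor',onz(S,(355,177.4),.128))
s=monitor.sense();p=np.array(s['ee_pos']);R=np.array(s['eef_rot']);print(R.T@(np.array([.5748,-.1359,.2])-p)/.025)
E
```

```text
along [(-82, 155), (-80, 157), (-78, 167), (-76, 190), (-74, 213), (-72, 230), (-70, 235), (-68, 236), (-24, 237), (-22, 237), (-20, 237), (-18, 237), (-16, 237), (-14, 236), (-12, 232), (-10, 224), (-8, 200), (-6, 172), (-4, 146), (-2, 139), (0, 143), (2, 152), (4, 163), (6, 168), (8, 168), (10, 182), (12, 207), (14, 226), (16, 236), (18, 236), (20, 236), (22, 236), (24, 236), (66, 238), (68, 233), (70, 219), (72, 185), (74, 147), (76, 134), (78, 131), (80, 133), (82, 139)]
across -0.05 [(-10, 140), (-9, 140), (-8, 141), (-7, 145), (-6, 154), (-5, 178), (-4, 203), (-3, 219), (-2, 233), (-1, 235), (0, 237), (1, 234), (2, 231), (3, 215), (4, 198), (5, 178), (6, 162), (7, 156), (8, 154), (9, 153), (10, 153)]
across -0.03 [(-10, 140), (-9, 140), (-8, 143), (-7, 151), (-6, 164), (-5, 187), (-4, 209), (-3, 224), (-2, 234), (-1, 236), (0, 237), (1, 234), (2, 230), (3, 217), (4, 200), (5, 181), (6, 163), (7, 157), (8, 154), (9, 153), (10, 153)]
across 0.03 [(-10, 142), (-9, 142), (-8, 142), (-7, 146), (-6, 153), (-5, 172), (-4, 202), (-3, 221), (-2, 232), (-1, 236), (0, 237), (1, 234), (2, 229), (3, 208), (4, 171), (5, 137), (6, 108), (7, 95), (8, 94), (9, 94), (10, 94)]
across 0.05 [(-10, 144), (-9, 144), (-8, 145), (-7, 149), (-6, 163), (-5, 185), (-4, 208), (-3, 226), (-2, 236), (-1, 238), (0, 238), (1, 236), (2, 228), (3, 209), (4, 179), (5, 140), (6, 112), (7, 100), (8, 94), (9, 93), (10, 94)]
floor [ 0.56518048 -0.14227572  0.128     ]
[-0.48263614 -0.04913189  2.04085669]
```

```bash
python3 -m crank '[[-0.25,0,0,0,0,0,10],[-0.49,0,0,0,0,0,10],[-0.49,0,0.3,0,0,0,10],[-0.49,0,0.6,0,0,0,10],[-0.49,0,0.9,0,0,0,10],[-0.49,0,1.2,0,0,0,10],[-0.49,0,1.5,0,0,0,10],[-0.49,0,1.8,0,0,0,10],[-0.49,0,1.95,0,0,0,10],[-0.49,0,1.95,0,0,0,10]]'
python3 -m crank '[[0,0,0.1,0,0,0,10],[0,0,0.2,0,0,0,10],[0,0,0.2,0,0,0,10]]'
```

```text
t: 9.6
ee_pos: [0.5748, -0.1369, 0.201]
eef_rot: [[0.973, 0.23, 0.001], [0.23, -0.973, 0.0], [0.001, 0.0, -1.0]]
wrist_force: [4.5, 0.3, -4.8]
grip_width: 0.0215
grasp_force: 59.0
t: 9.98
ee_pos: [0.5749, -0.137, 0.1967]
eef_rot: [[0.973, 0.23, 0.001], [0.23, -0.973, -0.0], [0.001, 0.001, -1.0]]
wrist_force: [5.2, 1.5, -1.3]
grip_width: 0.0216
grasp_force: 59.4
```

```bash
python3 -m crank '[[0.03,0,0,0,0,0,10],[0.07,0,0,0,0,0,10],[0.07,0,0,0,0,0,10]]'
python3 -m crank '[[0,0,0.04,0,0,0,10],[0,0,0.1,0,0,0,10],[0,0,0.16,0,0,0,10],[0,0,0.2,0,0,0,10],[0,0,0.2,0,0,0,10]]'
```

```text
t: 10.35
ee_pos: [0.5753, -0.1365, 0.1962]
eef_rot: [[0.973, 0.23, -0.002], [0.23, -0.973, 0.0], [-0.002, -0.001, -1.0]]
wrist_force: [2.2, -1.2, -0.8]
grip_width: 0.0213
grasp_force: 59.3
t: 10.98
ee_pos: [0.5764, -0.1378, 0.1915]
eef_rot: [[0.973, 0.23, 0.001], [0.23, -0.973, -0.002], [-0.0, 0.002, -1.0]]
wrist_force: [0.8, -5.0, 1.1]
grip_width: 0.0211
grasp_force: 59.6
```

```bash
python3 -m crank '[[0.02,0.04,0,0,0,0,10],[0.02,0.06,0,0,0,0,10],[0.02,0.06,0.04,0,0,0,10],[0.02,0.06,0.08,0,0,0,10],[0.02,0.06,0.12,0,0,0,10],[0.02,0.06,0.12,0,0,0,10]]'
```

```text
t: 11.72
ee_pos: [0.5772, -0.1379, 0.1885]
eef_rot: [[0.973, 0.23, 0.0], [0.23, -0.973, -0.0], [0.0, 0.0, -1.0]]
wrist_force: [1.2, -3.5, -0.3]
grip_width: 0.0212
grasp_force: 59.5
```

```bash
python3 -m crank '[[0.02,0.04,0,0,0,0,10],[0.02,0.06,0,0,0,0,10],[0.02,0.06,0.04,0,0,0,10],[0.02,0.06,0.08,0,0,0,10],[0.02,0.06,0.12,0,0,0,10],[0.02,0.06,0.12,0,0,0,10]]'
```

```text
t: 12.48
ee_pos: [0.5775, -0.1389, 0.1853]
eef_rot: [[0.973, 0.23, -0.001], [0.23, -0.973, 0.001], [-0.001, -0.001, -1.0]]
wrist_force: [0.1, 0.4, -1.7]
grip_width: 0.0215
grasp_force: 59.2
```

Freed sideways, with about 1-2 mm left to the floor. I'll continue until I feel the load.

```bash
python3 -m crank '[[0,0,0.03,0,0,0,10],[0,0,0.06,0,0,0,10],[0,0,0.06,0,0,0,10]]'; python3 -m crank '[[0,0,0.03,0,0,0,10],[0,0,0.03,0,0,0,10],[0,0,0.03,0,0,0,10]]'
```

```text
t: 12.85
ee_pos: [0.5778, -0.1392, 0.1842]
eef_rot: [[0.973, 0.23, 0.0], [0.23, -0.973, 0.0], [0.0, -0.0, -1.0]]
wrist_force: [-0.6, 0.3, -0.1]
grip_width: 0.0212
grasp_force: 59.5
t: 13.22
ee_pos: [0.5779, -0.1392, 0.1841]
eef_rot: [[0.973, 0.23, 0.001], [0.23, -0.973, -0.0], [0.0, 0.0, -1.0]]
wrist_force: [-1.7, 0.8, 4.9]
grip_width: 0.021
grasp_force: 60.1
```

```bash
python3 -m crank '[[-0.04,0,0,0,0,0,10],[-0.08,0,0,0,0,0,10],[-0.08,0,0,0,0,0,10],[-0.08,0,0.02,0,0,0,10],[-0.08,0,0.02,0,0,0,10]]'
python3 - <<'E'
from h import *
im=shot('side')['frame'][115:215,325:415]
save(cv2.resize(im,None,fx=5,fy=5,interpolation=cv2.INTER_CUBIC),'seat.png')
E
```

```text
t: 13.85
ee_pos: [0.5774, -0.1395, 0.1841]
eef_rot: [[0.973, 0.229, 0.004], [0.229, -0.973, -0.0], [0.004, 0.001, -1.0]]
wrist_force: [2.0, 2.4, 8.3]
grip_width: 0.0218
grasp_force: 60.6
```

View pics/seat.png

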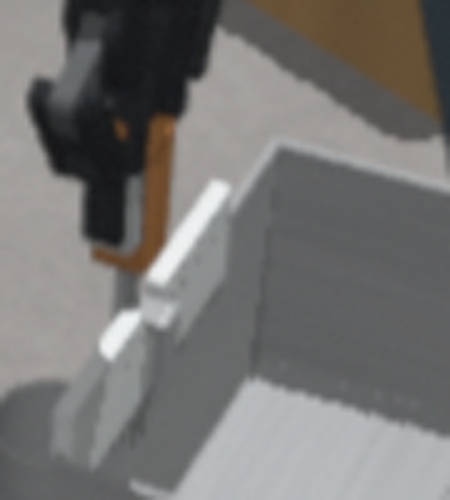

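The hook's crown (crop about 155,312) lies in the notch and reaches the floor height with about 10 N down. I'll release gently and withdraw upwards.

```bash
python3 -m crank '[[0,0,-0.02,0,0,0,10],[0,0,-0.02,0,0,0,18],[0,0,-0.02,0,0,0,21],[0,0,-0.02,0,0,0,23],[0,0,-0.02,0,0,0,26],[0,0,-0.02,0,0,0,30],[0,0,-0.02,0,0,0,36],[0,0,-0.02,0,0,0,44],[0,0,-0.02,0,0,0,50],[0,0,-0.02,0,0,0,50]]'
python3 -m crank '[[0,0,-0.2,0,0,0,50],[0,0,-0.6,0,0,0,50],[0,0,-1.2,0,0,0,50],[0,0,-2,0,0,0,50],[0,0,-2.8,0,0,0,50],[0,0,-3.6,0,0,0,50],[0,0,-4.4,0,0,0,50],[0,0,-5,0,0,0,50],[0,0,-5,0,0,0,50],[0,0,-5,0,0,0,50]]'
python3 - <<'E'
from h import *
import time
T=shot('top')['frame'];S=shot('side')['frame']
for i in range(8): S2=shot('side')['frame']
print('still?',np.abs(S2[100:260,300:420].astype(int)-S[100:260,300:420]).max())
save(np.hstack([cv2.resize(T[110:360,150:490],(400,294)),cv2.resize(S2[100:400,180:480],(400,400))[53:347]]),'end.png')
save(np.hstack([cv2.resize(T[110:360,150:490],(400,300)),cv2.resize(S2[100:250,290:490],(400,300),interpolation=2)]),'end.png')
E
```

```text
t: 15.15
ee_pos: [0.5759, -0.1396, 0.1833]
eef_rot: [[0.973, 0.23, 0.0], [0.23, -0.973, -0.0], [0.0, 0.0, -1.0]]
wrist_force: [-0.2, -0.0, -0.1]
grip_width: 0.0502
grasp_force: 0.0
t: 16.4
ee_pos: [0.5754, -0.1395, 0.3078]
eef_rot: [[0.973, 0.23, -0.001], [0.23, -0.973, 0.0], [-0.001, -0.001, -1.0]]
wrist_force: [0.7, -0.3, 1.1]
grip_width: 0.05
grasp_force: 0.0
still? 38
```

View pics/end.png

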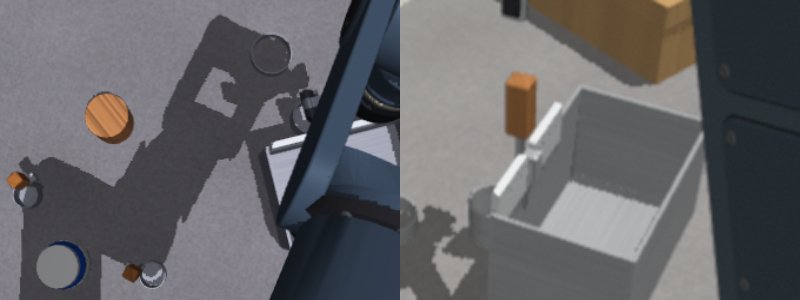

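The dipper hangs in the notch (grip at crop 520,105), upright, and the core, jar and ring have not moved. I'll check that it is still, then hand in.

```bash
python3 -m crank '[[0,0,0,0,0,0,50],[0,0,0,0,0,0,50],[0,0,0,0,0,0,50],[0,0,0,0,0,0,50],[0,0,0,0,0,0,50],[0,0,0,0,0,0,50],[0,0,0,0,0,0,50],[0,0,0,0,0,0,50]]' | head -1
python3 - <<'E'
from h import *
def c():
    S=shot('side');h=cv2.cvtColor(S['frame'],cv2.COLOR_RGB2HSV)[100:180,330:365]
    m=cv2.inRange(h,(4,130,60),(14,255,255));k,l,st,cc=cv2.connectedComponentsWithStats(m);i=1+st[1:,4].argmax();return S,cc[i]+[330,100],st[i]
for _ in range(4):
    S,a,st=c();print(a.round(2),st)
    for __ in range(4): shot('side')
s=monitor.sense()
b=np.array([.5760,-.1392,.016]);print('pred grip px',proj(S,b+[0,0,.2]).round(1),proj(S,b+[0,0,.14]).round(1),proj(S,b+[0,0,.17]).round(1))
E
```

```text
t: 17.9
[350.06 152.01] [ 14  37  14  32 380]
[350.05 152.01] [ 14  37  14  32 383]
[350.09 151.95] [ 14  37  14  32 385]
[350.04 152.  ] [ 14  37  14  32 379]
pred grip px [351.3 138.1] [350.  164.4] [350.7 151.5]
```

Still, upright and at the seated height.

```bash
python3 -c "
from cell import order
print(order.job_done())"
```

```text
the job is handed in; nothing more can be done
None
```

The dipper now hangs upright and still by its hook, seated on the notch floor of the far-lip guard before I let go; the highest force I read was about 10 N, the core, jar and ring show no movement, and the job was handed in at about 19 s.

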